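# Clamp a pellet die in a star-handled rack press

### The arm

A 7-joint arm with a two-finger parallel gripper is mounted at the origin on the work surface. World frame = base frame: x ahead of the robot, y to its left, z up, the work surface at z = 0. Lengths are in m, angles in rad, forces in N, time in s.
With the tool pointing down it reaches from about 0.35 to 0.9 m from the base axis. Payload 19.9 kg.
Tool frame: the origin (TCP) lies between the finger pads; the fingertips stand 19 mm ahead of it and the grasp point (between the pads) is the TCP; z points along the fingers, y is the direction in which the jaws open and shut (so a half turn about z gives the same grasp; the last joint's range is limited). The gripper opens to 94 mm and grips with 3 to 60 N. Pads are 16 mm wide; open, the fingers measure 119 mm over their backs; the gripper's body (75 mm by 177 mm) begins 78 mm behind the grasp point.
Start: joints at [-0.042, 0.417, -0.01, 1.614, 0.005, 1.111, -0.053], TCP at [0.625, 0, 0.224] pointing down, gripper open.
Joint ranges: [-2.81, 2.81], [-0.39, 2.02], [-1.27, 1.25], [0.06, 2.57], [-1.19, 4.33], [0.19, 2], [-2.82, 2.82]. Speed limits (rad/s): [1.89, 1.89, 2.39, 2.39, 3.01, 3.01, 3.01].

### API

Orientations are given as a 3x3 rotation matrix whose columns are the frame's x, y, z axes.
In Python, from rig import robot gives the robot as it stands. Calls block until the motion is done:
- robot.move_ptp(position, orientation): joint-space move of the TCP to a pose.
- robot.move_linear(position, velocity=0.15, frame=None, threshold=None): straight line of the TCP; frame=None keeps the orientation; velocity is the mean speed in m/s. With threshold (N) it stops when the force on the tool has changed by that much, and returns True; else False.
- robot.goto_joints(angles): joint-space move.
- robot.gripper_to(opening): finger opening in m; the grip force is fixed at half the most; returns when the fingers have stopped.
- robot.pause(seconds).
- robot.ik(position, orientation): joint angles nearest the present ones, or None.
- robot.get_state(): the state.
- robot.grab_frame(name): name is "scene" or "side" or "wrist"; returns the picture (400x640x3 uint8, red, green, blue); there is no depth.
- robot.camera_info(name): a dict with "fx", "fy", "cx", "cy" (pixels), "rvec" (rotation vector, rad) and "tvec" (3), from world to camera coordinates, as OpenCV has them. Camera axes: x right, y down, z forward; pixel columns grow to the right and rows downward; lengths in m; the calibration is good to about 2 mm. The wrist camera is an equidistant fisheye: a pixel r from the principal point sees the ray r / f radians off the axis. A picture is of the moment at which its call begins: read the wrist's pose just before it. camera_info takes no time and is no camera call; for the wrist camera it gives the pose at the moment of the call.
A pose or a line that the arm cannot do raises robot.PlanningError and nothing moves.
- robot.sign_off(): hands the job in, once; it reports no verdict.
The state is a dict: "time": time; "qpos": joint angles; "joint_vel": joint speeds; "effort": joint torques, N m; "ee_pos": TCP position; "tool_rot": TCP orientation; "force": force on the tool from outside, world axes, zero at the start; "moment": the same for the moment, N m; "opening": finger opening in m.
Only numpy, scipy, OpenCV 4.12 (cv2) and the standard library are available. Lean on these libraries where they do the work, as an engineer would, in place of code of your own. Each camera call takes 0.05 s, during which the arm holds its last target.

### The job

Stand the steel pellet die in the trough of the little rack press, foot down and square between the trough's walls, and let go of it. Then turn the press's star handle clockwise (seen from above), pushing one spoke after another round the open half, until the ram has pushed the die against the back stop and holds it there firmly; do not force the handle on past that, or the die is crushed. Leave the die clamped, and do not disturb the other things on the bench.

Things in the scene. Friction and masses are not known exactly. Their poses are not given: they have to be found in the camera images.
- press: Grey rack press fixed to the bench, 345 mm long. Origin on the bench below the trough's middle line; z up, y along the trough. The ram comes from the -y end and moves to +y. At the -y end a gearbox, top 85 mm up, carries the star handle. A dark back stop, 46 mm wide and 30 high, crosses the trough; its face is at y = +46 to +60, set differently each time and not reported: feel for it.
- trough (a point): Spot on the trough's floor, 30 mm above the bench, on its middle line, always free at the start: set the die's underside centre here (up to 8 mm off along y is fine). Axes as the press. Two steel walls along y stand 10 mm above the floor, inner faces at x = -24.5 and +24.5 mm.
- hood (a point): Middle of the open edge of the white sheet hood, on its top, 134 mm above the bench. Axes as the press. From this edge the 4 mm sheet covers the star handle 95 mm towards -x and 105 mm either way along y. The shaft is 20 mm from the edge towards +x. Spokes pass under the sheet (underside 130 mm up), fingers cannot: push only on the open +x half.
- capstan: Steel star handle on an upright shaft: four level spokes at right angles along its own +x, -x, +y, -y. Origin at hub centre, at spoke-axis height, 115 mm above the bench; z up. Spokes 14 mm thick, from the hub (radius 26, top 14 above the origin) to black balls 22 mm thick at radius 90. Free room under the spoke axis: 30 mm, down to the gearbox. It stays where it is left.
- shaft (a point): Top of the handle's shaft. Clockwise from above drives the ram to +y, 14 mm per rad; clamping takes 2.5 to 4.7 rad, more than one spoke allows. At 70 mm radius, slow turning drags 6.5 N; clamped right is 11.5 to 15 N (0.8 to 1.05 N m); 18 N crushes the die. With the pushing finger stopped, friction hides part: then 4 to 6 N running free, 8 to 10 N clamped right. Starts and knocks read higher.
- nose: Steel ram nose, a sprung plate 34 mm wide and 24 high on the ram's end. Origin mid front face, which pushes the die, 46 mm above the bench; axes as the press. Spring 10 N per mm, travel 10 mm: clamped, it stiffens the handle by 2 N m per rad. Push on the die = (handle torque - 0.45 N m) / 0.014 m. Once the handle is let go, up to 32 N stays; over 15 N must stay, 60 N crushes.
- die: Steel pellet die, about 0.45 kg, starts standing on the bench. Origin at the centre of its underside, z up. Square foot 44 x 44 mm (along its x and y), 30 mm high; on it a round barrel 34 mm thick from 30 to 70 mm up (take it there); on top a plunger 16 mm thick to 80 mm up. It fits the trough any quarter turn round, 2.5 mm to spare each side.
- bottle: Bystander, leave where it is: brown bottle, 74 mm thick, 130 mm high. Origin under its centre.
- beaker: Bystander, leave where it is: open glass beaker, 72 mm thick, 85 mm high. Origin under its centre.
- cork_ring: Bystander, leave where it is: cork flask ring, 120 mm across, 30 mm high. Origin under its centre.
- wrench: Bystander, leave where it is: steel wrench, 170 mm long, lying along its x. Origin under its middle.
- puck: Bystander, leave where it is: plain round steel puck, 48 mm across, 28 mm high. Origin under its centre.
- jar: Bystander, leave where it is: small white jar, 52 mm thick, 60 mm high. Origin under its centre.
- dish: Bystander, leave where it is: flat square white weighing dish, 90 mm wide, 18 mm high. Origin under its centre.
Things that resemble listed ones, but are neither listed nor needed, are in the scene too. What is shaped like the die but blue or orange is not meant.

How it is judged:
By the outcome, as a careful person would: the job done as asked, in the order asked, and still so for the second after the job is handed in, with the robot touching nothing.
It also fails if it takes over 72 s, if anything falls off the work surface, if the arm or the gripper's body presses on something with over 40 N, if the wrist force passes 120 N, or if a joint passes its speed limit or range.

## Working session

There is one attempt and no reset: what is moved stays moved. The work goes in short steps, each a Python script; the robot and the scene stay as the last script left them, time stands still between calls to the robot, and variables do not carry over. Pictures are saved under pics/ and viewed, and the job is handed in when it is done.

```bash
ls; mkdir -p pics; python3 - <<'E'
from rig import robot
import cv2
for n in ["scene","side","wrist"]:
    i=robot.camera_info(n); print(n,i)
    f=robot.grab_frame(n); cv2.imwrite(f"pics/{n}0.png",f[:,:,::-1])
print(robot.get_state())
E
```

```text
pics
scene {'fx': 362.02570745266695, 'fy': 362.02570745266695, 'cx': 319.7163293284368, 'cy': 199.93892591838846, 'rvec': array([ 1.3650104 ,  2.07168762, -1.01672619]), 'tvec': array([ 0.24376516, -0.22804403,  1.63228404])}
side {'fx': 501.88631524044575, 'fy': 501.88631524044575, 'cx': 315.5468371392592, 'cy': 202.74832575569644, 'rvec': array([ 0.98446068, -2.31890056,  1.19996678]), 'tvec': array([0.39479429, 0.34290991, 1.15636967])}
wrist {'fx': 309.70691628693146, 'fy': 309.70691628693146, 'cx': 319.70549375969586, 'cy': 200.84866478741347, 'rvec': array([-2.90095241e+00, -2.03444461e-04,  1.70051456e-03]), 'tvec': array([-0.62381368, -0.02416469,  0.39002624])}
{'time': 0.15, 'qpos': array([-0.04148785,  0.41782178, -0.01029785,  1.61402495,  0.00468474,
        1.1106913 , -0.05295998]), 'joint_vel': array([-1.29135447e-03, -2.21972397e-03,  2.19315188e-04, -3.43190883e-03,
        1.44857900e-03,  8.71833598e-05,  3.59601674e-04]), 'effort': array([ 7.99236568e-04, -8.51532197e+01,  6.39362633e-01, -4.26137459e+01,
       -4.88919730e-02,  1.71691604e-02,  1.51774425e-04]), 'ee_pos': array([ 6.24733463e-01, -1.34709751e-05,  2.23983011e-01]), 'tool_rot': array([[-2.40257223e-05,  9.99999577e-01, -9.19180583e-04],
       [ 9.99999998e-01,  2.39651596e-05, -6.58985904e-05],
       [-6.58765342e-05, -9.19182164e-04, -9.99999575e-01]]), 'force': array([-0.14454606, -0.82847085, -0.97049351]), 'moment': array([-0.02015943,  0.03479597, -0.02515754]), 'opening': 0.09393080755177703}
```

View pics/scene0.png

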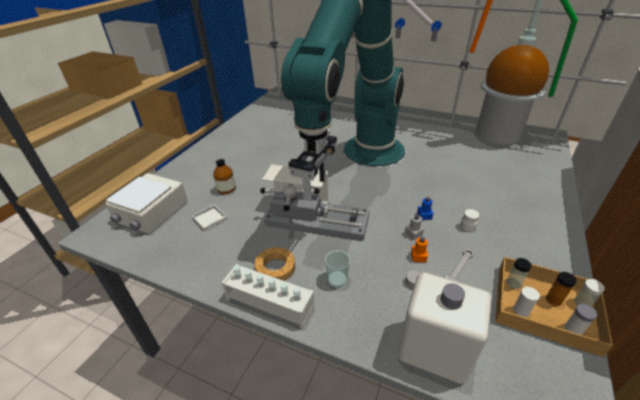

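View pics/side0.png

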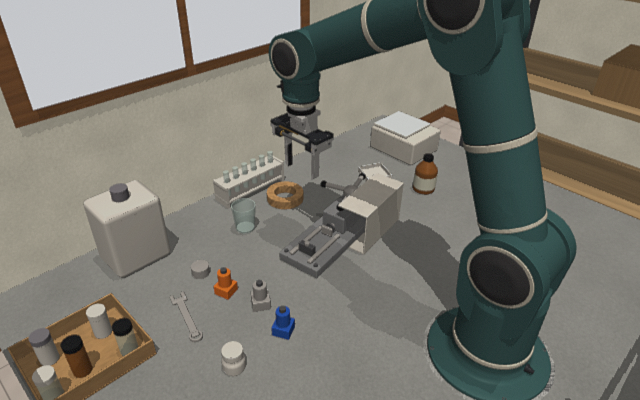

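View pics/wrist0.png

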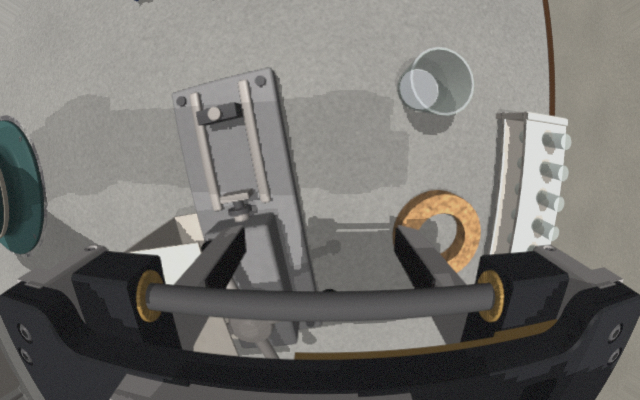

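```bash
cat > h.py <<'E'
import numpy as np, cv2
from rig import robot
def inf(n):
    i=robot.camera_info(n); R=cv2.Rodrigues(np.array(i['rvec'],float))[0]; return i,R,np.array(i['tvec'],float)
def ray(n,px,I=None):
    i,R,t=I or inf(n); u=(px[0]-i['cx'])/i['fx']; v=(px[1]-i['cy'])/i['fy']
    if n=='wrist':
        r=np.hypot(u,v); d=np.array([u/r*np.sin(r),v/r*np.sin(r),np.cos(r)]) if r>1e-9 else np.array([0,0,1.])
    else: d=np.array([u,v,1.])
    return -R.T@t, R.T@(d/np.linalg.norm(d))
def onz(n,px,z,I=None):
    c,d=ray(n,px,I); return c+d*(z-c[2])/d[2]
def tri(obs):
    A=np.zeros((3,3));b=np.zeros(3)
    L=[ray(*o) for o in obs]
    for c,d in L:
        P=np.eye(3)-np.outer(d,d);A+=P;b+=P@c
    p=np.linalg.solve(A,b); return p,[np.linalg.norm((np.eye(3)-np.outer(d,d))@(p-c)) for c,d in L]
def proj(n,p,I=None):
    i,R,t=I or inf(n); c=R@np.array(p,float)+t
    if n=='wrist':
        r=np.hypot(c[0],c[1]); th=np.arctan2(r,c[2]); k=th/r if r>1e-12 else 0; return np.array([i['cx']+i['fx']*k*c[0],i['cy']+i['fy']*k*c[1]])
    return np.array([i['cx']+i['fx']*c[0]/c[2],i['cy']+i['fy']*c[1]/c[2]])
def down(a):
    "tool down, jaw (y) axis along world angle a"
    y=np.array([np.cos(a),np.sin(a),0]);z=np.array([0,0,-1.]);return np.column_stack([np.cross(y,z),y,z])
def crop(img,x0,y0,w,h,k,fn):
    c=img[y0:y0+h,x0:x0+w]; cv2.imwrite(fn,cv2.resize(c,None,fx=k,fy=k,interpolation=cv2.INTER_CUBIC)[:,:,::-1])
E
python3 - <<'E'
from h import *
print('die top',tri([('scene',(415,214)),('side',(260,282))]))
print('die base',onz('scene',(415,236),0),onz('side',(261,306),0))
print('press end corners', onz('scene',(367,213),0.02),onz('scene',(358,237),0.02))
for n,px in dict(jar=(470,228),blue=(426,216),orange=(420,258),beaker=(336,282),puck=(414,282)).items(): print(n,onz('scene',px,0))
s=cv2.imread('pics/scene0.png')[:,:,::-1]; d=cv2.imread('pics/side0.png')[:,:,::-1]
crop(s,240,140,160,120,5,'pics/s_press.png'); crop(d,260,150,160,130,5,'pics/d_press.png'); crop(d,200,250,120,100,6,'pics/d_die.png')
E
```

```text
die top (array([0.47065333, 0.27919757, 0.08023788]), [np.float64(0.003021353717145096), np.float64(0.0030213537171452005)])
die base [0.48230994 0.2906281  0.        ] [ 4.68993655e-01  2.86252703e-01 -1.11022302e-16]
press end corners [0.45394727 0.11471974 0.02      ] [0.57826446 0.1248727  0.02      ]
jar [3.73843152e-01 4.51939577e-01 1.11022302e-16]
blue [ 3.68249817e-01  3.04385952e-01 -1.11022302e-16]
orange [ 5.72677843e-01  3.25730906e-01 -1.11022302e-16]
beaker [0.7592733  0.12114635 0.        ]
puck [0.67180454 0.32897334 0.        ]
```

View pics/s_press.png

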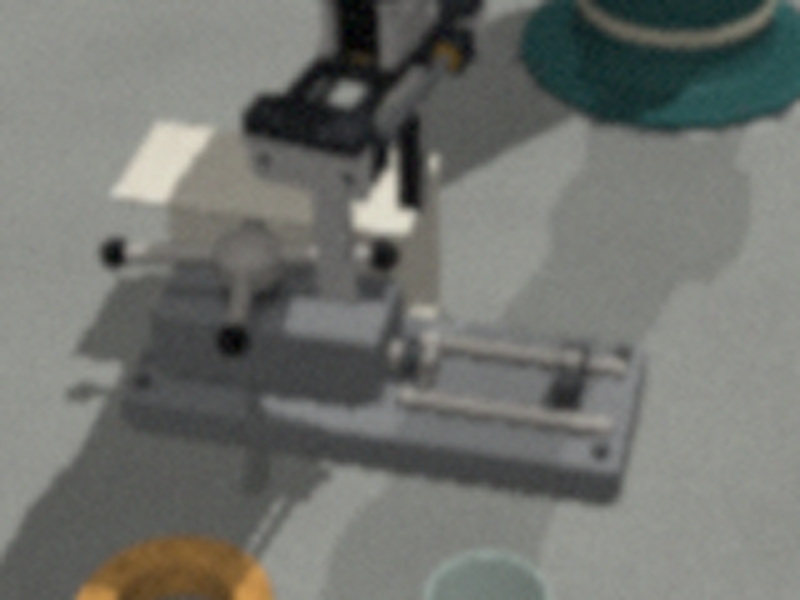

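View pics/d_press.png

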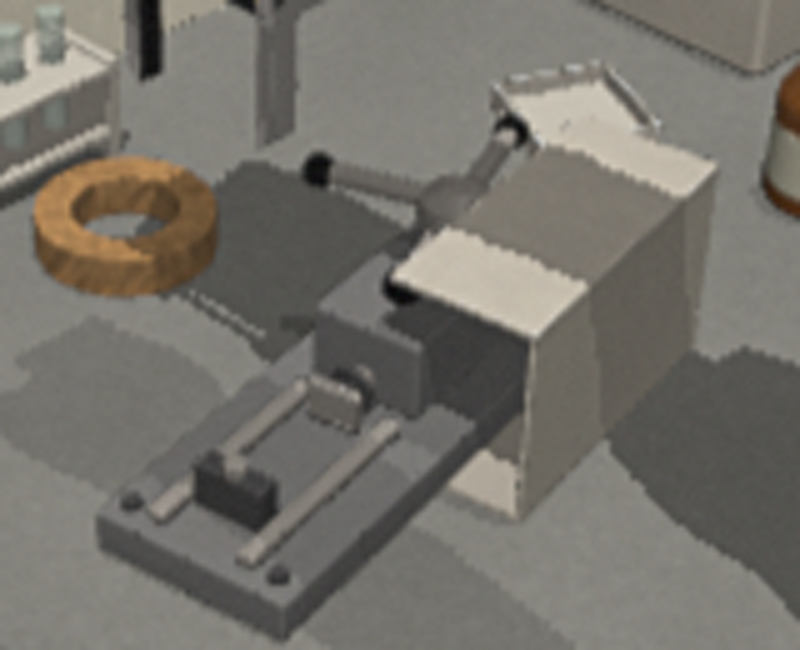

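View pics/d_die.png

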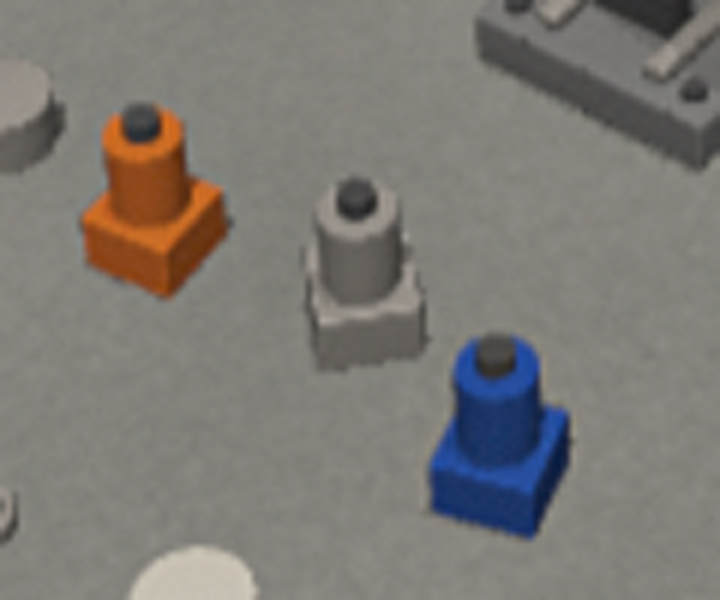

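Candidates (side image): grey (260,293), blue (283,321), orange (225,282). The close crop shows the grey steel one, so I take that. Next, a wrist view from above.

```bash
python3 - <<'E'
from h import *
i,R,t=inf('wrist'); print('cam',-R.T@t,'axis',R[2]); print(onz('wrist',(320,200),0),onz('wrist',(320,100),0))
robot.move_ptp([0.49,0.17,0.27],down(0.0)); robot.pause(0.3)
s=robot.get_state();print(s['time'],s['ee_pos'],s['force'])
i,R,t=inf('wrist'); np.savez('w1.npz',rvec=i['rvec'],tvec=i['tvec'])
f=robot.grab_frame('wrist'); cv2.imwrite('pics/w1.png',f[:,:,::-1])
print(proj('wrist',[.471,.281,.08]))
E
```

```text
cam [0.62428819 0.06948399 0.38389798] axis [-0.00098417 -0.23831717 -0.97118688]
[ 0.6242748  -0.02360514  0.        ] [0.6242594 0.1021916 0.       ]
1.3417 [0.49040202 0.16933476 0.26963841] [-0.18923504  0.53330919 -0.1656901 ]
[302.92028126  89.40553451]
```

View pics/w1.png

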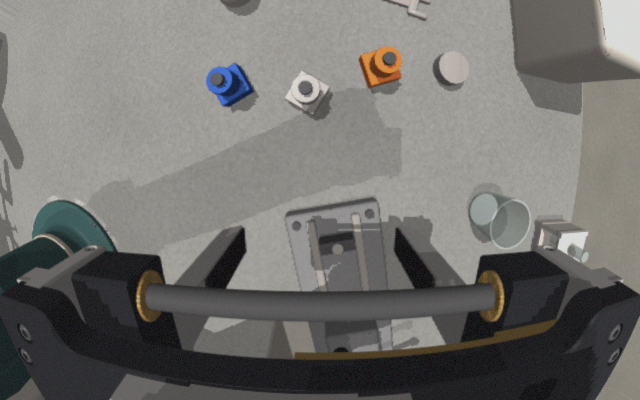

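```bash
python3 - <<'E'
from h import *
a=cv2.imread('pics/w1.png')[:,:,::-1]; crop(a,270,60,70,60,10,'pics/w1die.png')
b=cv2.imread('pics/wrist0.png')[:,:,::-1]; crop(b,160,60,160,160,5,'pics/w0press.png')
crop(b,160,190,160,160,5,'pics/w0cap.png')
E
```

```text
(no output)
```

View pics/w1die.png

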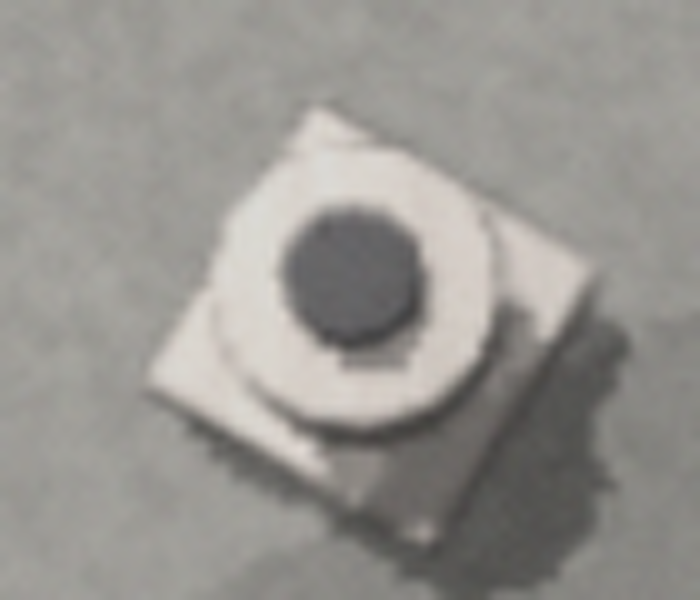

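View pics/w0press.png

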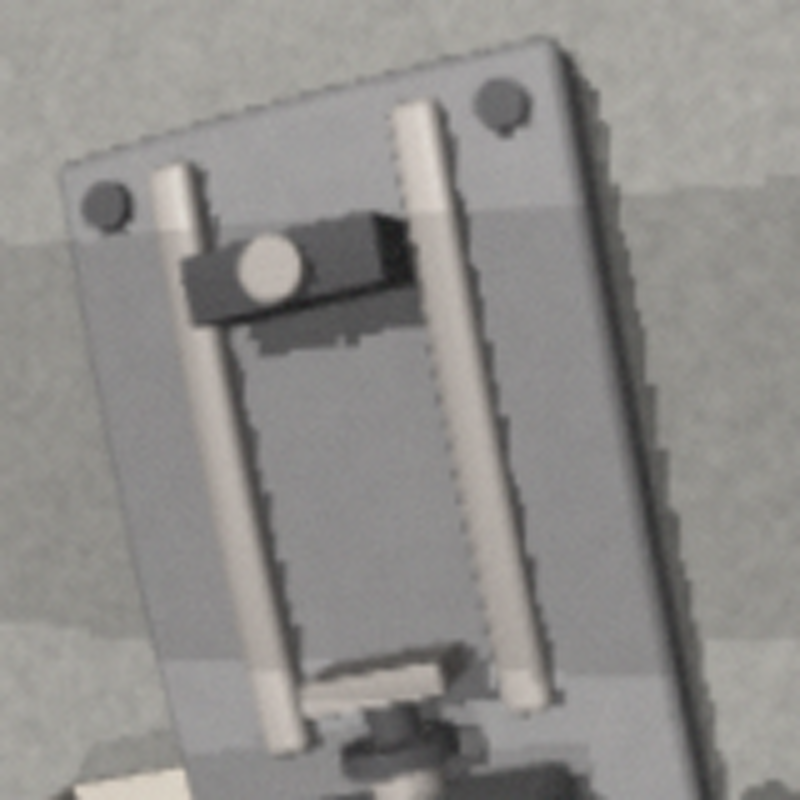

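View pics/w0cap.png

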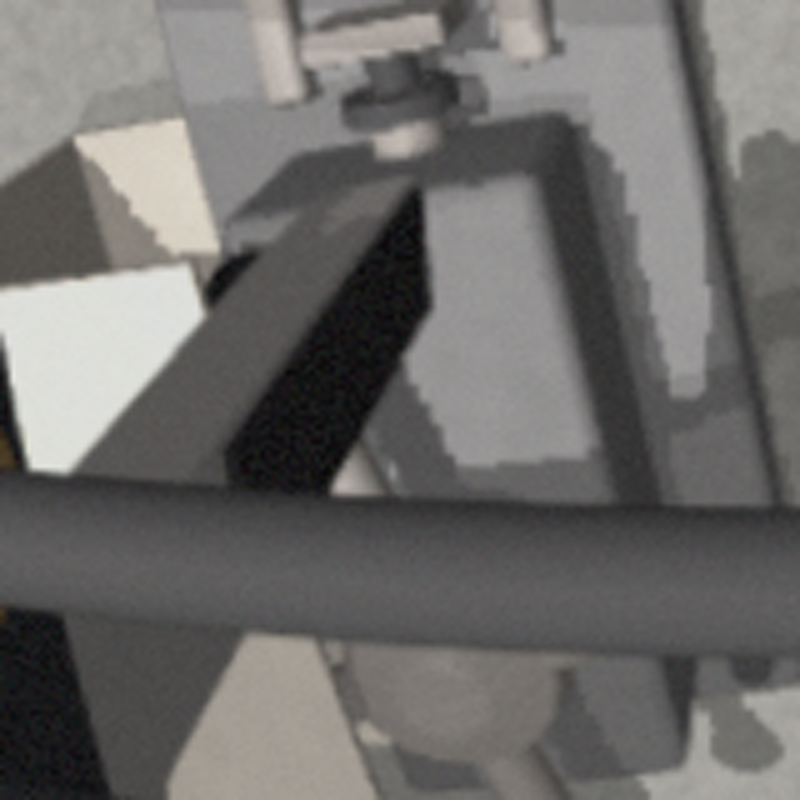

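```bash
cat >> h.py <<'E'
W0=({'fx': 309.70691628693146, 'fy': 309.70691628693146, 'cx': 319.70549375969586, 'cy': 200.84866478741347},cv2.Rodrigues(np.array([-2.90095241e+00, -2.03444461e-04,  1.70051456e-03]))[0],np.array([-0.62381368, -0.02416469,  0.39002624]))
def W1():
    z=np.load('w1.npz'); return (W0[0],cv2.Rodrigues(z['rvec'])[0],z['tvec'])
def cpx(c,x0,y0,k): return ((c[0]+.5)/k-.5+x0,(c[1]+.5)/k-.5+y0)
E
python3 - <<'E'
from h import *
w1=W1()
q=lambda c,z:onz('wrist',cpx(c,270,60,10),z,w1)
print('plunger',q((353,277),.08),'barrel',q((354,285),.07))
C=[q(c,.03) for c in [(316,103),(597,268),(430,548),(148,382)]]
for c in C: print(c)
print('mean',np.mean(C,0)); 
for a,b in zip(C,C[1:]+C[:1]): d=b-a; print(np.linalg.norm(d),np.degrees(np.arctan2(d[1],d[0])))
q=lambda c,z:onz('wrist',cpx(c,160,60,5),z,W0)
for nm,a,b,z in [('Louter',(152,175),(265,750),.04),('Ltopinner',(190,170),(302,745),.04),('Rinner',(393,110),(502,705),.04),('Rr',(437,105),(548,700),.04),('plateL',(65,170),(185,770),.03),('plateR',(552,40),(693,740),.03),('plateEnd',(65,165),(548,40),.03),('noseTop',(305,690),(440,665),.058),('stopfrontTop',(205,325),(390,283),.06)]:
    A,B=q(a,z),q(b,z); d=A-B; print(nm,A[:2],B[:2],np.linalg.norm(d),np.degrees(np.arctan2(d[1],d[0])))
E
```

```text
plunger [0.47327906 0.28325306 0.08      ] barrel [0.47291486 0.28357766 0.07      ]
[0.46617045 0.31269756 0.03      ]
[0.50193281 0.29067844 0.03      ]
[0.48062881 0.25427692 0.03      ]
[0.44461749 0.2763894  0.03      ]
mean [0.47333739 0.28351058 0.03      ]
0.041997470452554496 -31.62088536234502
0.042177373275212746 -120.3383111562285
0.042258460235711996 148.44830927073133
0.042223366909962944 59.30611208882967
Louter [0.4731912  0.11215309] [ 0.49528476 -0.02574144] 0.1396532435994172 99.10260803475936
Ltopinner [0.48301637 0.11245052] [ 0.50495228 -0.02443983] 0.13863676954013082 99.10392608281164
Rinner [0.53257438 0.12260852] [ 0.55475269 -0.01461072] 0.13899999112087508 99.18113925784796
Rr [0.54281349 0.12311238] [ 0.56565863 -0.01342231] 0.1384327416482264 99.4988034575605
plateL [0.44480635 0.1170133 ] [ 0.46907212 -0.03389309] 0.15284491365344477 99.13497089971345
plateR [0.56730752 0.13871519] [ 0.59836852 -0.02558517] 0.16721063429094882 100.70543045967693
plateEnd [0.44480766 0.11826553] [0.56638138 0.13875868] 0.12328884773606051 -170.43184952078306
noseTop [ 0.51295464 -0.00675787] [ 0.54481751 -0.00117971] 0.03234746707453133 -170.06998889082584
stopfrontTop [0.49429271 0.07540665] [0.5370503  0.08217569] 0.043290084521384276 -171.00404972613842
```

```bash
python3 - <<'E'
from h import *
g=np.radians(-31.05); R=down(g); c=[0.4731,0.2834]
for p,a in [([*c,.2],g),([*c,.055],g),([.524,.0265,.15],np.radians(9.2))]: print(robot.ik(p,down(a)))
robot.gripper_to(0.07)
robot.move_ptp([*c,.15],R)
print(robot.move_linear([*c,.055],velocity=.1,threshold=10))
robot.gripper_to(0.0)
s=robot.get_state();print(s['time'],s['ee_pos'],s['force'],s['opening'])
robot.move_linear([*c,.2],velocity=.2)
robot.move_ptp([.528,-.04,.25],down(np.radians(9.2))); robot.pause(.3)
s=robot.get_state();print(s['time'],s['ee_pos'],s['force'],s['opening'])
i,R,t=inf('wrist'); np.savez('w2.npz',rvec=i['rvec'],tvec=i['tvec'])
f=robot.grab_frame('wrist'); cv2.imwrite('pics/w2.png',f[:,:,::-1])
crop(f,220,60,200,150,4,'pics/w2c.png')
f=robot.grab_frame('side'); cv2.imwrite('pics/d2.png',f[:,:,::-1])
E
```

```text
[-0.50209304  0.31514165 -0.11314635  1.82144524  0.04140743  1.00727852
 -1.17376333]
[-0.51556868  0.51307677 -0.09981106  1.92057861  0.07498061  0.71145947
 -1.20135861]
[-0.10082815  0.32834136 -0.00994972  1.93335224  0.00416314  0.87991842
  0.0476711 ]
False
4.5167 [0.47320905 0.2833835  0.05503524] [1.03324288 0.13570063 0.56185027] 0.03350279051240752
6.9583 [ 0.52802446 -0.03945801  0.2499175 ] [ 0.00745479  0.0153605  -3.40357498] 0.033489539771191276
```

View pics/w2.png

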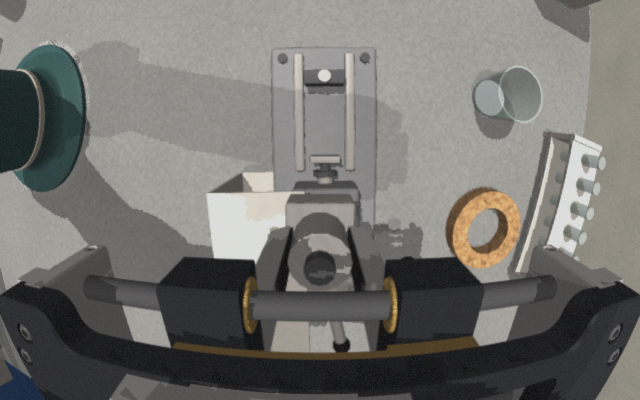

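View pics/w2c.png

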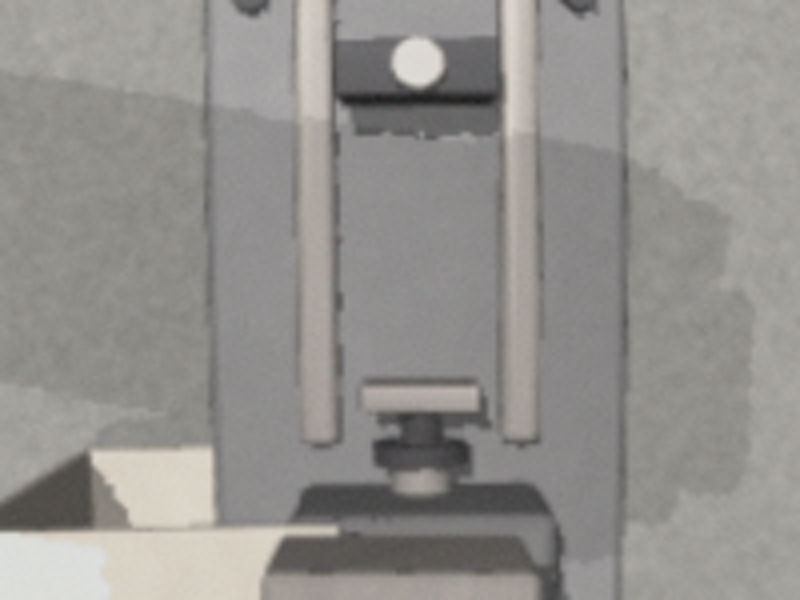

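View pics/d2.png

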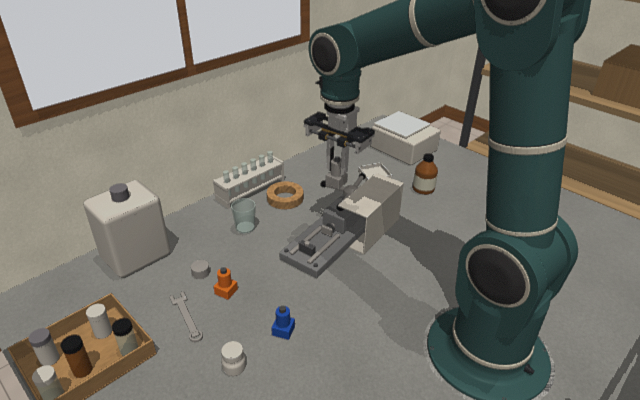

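```bash
python3 - <<'E'
from h import *
z=np.load('w2.npz'); w2=(W0[0],cv2.Rodrigues(z['rvec'])[0],z['tvec'])
print('cam',-w2[1].T@w2[2])
q=lambda c,z:onz('wrist',cpx(c,220,60,4),z,w2)
for nm,a,b,z in [('Lin',(330,20),(338,440),.04),('Rin',(499,20),(503,440),.04),('Lout',(297,20),(302,440),.04),('Rout',(537,20),(541,440),.04),('stop',(337,97),(497,97),.06),('nose',(362,381),(479,381),.058),('plL',(207,20),(216,500),.03),('plR',(624,20),(621,500),.03),('footbot',(285,537),(522,537),.195),('foottop',(263,575),(541,575),.225)]:
    A,B=q(a,z),q(b,z); d=A-B; print(nm,A[:2].round(4),B[:2].round(4),((A+B)/2)[:2].round(4),np.linalg.norm(d).round(4),np.degrees(np.arctan2(d[1],d[0])).round(2))
E
```

```text
cam [0.51639833 0.02913554 0.40981508]
Lin [0.4838 0.0997] [ 0.5061 -0.0252] [0.495  0.0373] 0.1269 100.14
Rin [0.533  0.1079] [ 0.5552 -0.0171] [0.5441 0.0454] 0.127 100.06
Lout [0.4741 0.0984] [ 0.4954 -0.0269] [0.4848 0.0357] 0.127 99.64
Rout [0.5442 0.11  ] [ 0.5666 -0.0152] [0.5554 0.0474] 0.1272 100.17
stop [0.4911 0.0741] [0.5351 0.0814] [0.5131 0.0777] 0.0446 -170.57
nose [ 0.5108 -0.0047] [0.5436 0.0007] [ 0.5272 -0.002 ] 0.0333 -170.67
plL [0.4455 0.0968] [ 0.4707 -0.0514] [0.4581 0.0227] 0.1503 99.65
plR [0.5713 0.1177] [ 0.5966 -0.0308] [0.5839 0.0434] 0.1507 99.66
footbot [ 0.5037 -0.0211] [ 0.5454 -0.0143] [ 0.5246 -0.0177] 0.0422 -170.76
foottop [ 0.5029 -0.0206] [ 0.5454 -0.0137] [ 0.5242 -0.0171] 0.043 -170.76
```

```bash
python3 - <<'E'
from h import *
R=down(np.radians(9.6)); p=[.5223,.0255]
robot.move_ptp([*p,.2],R)
robot.move_linear([*p,.105],velocity=.12)
robot.pause(.2); s=robot.get_state(); print(s['ee_pos'],s['force'])
print(robot.move_linear([*p,.083],velocity=.02,threshold=6))
s=robot.get_state();print(s['time'],s['ee_pos'],s['force'],s['moment'],s['opening'])
f=robot.grab_frame('side'); crop(f,260,150,160,130,5,'pics/d3.png')
E
```

```text
[0.52264678 0.02551851 0.10559994] [-0.18058289  0.60764392 -4.29530215]
True
9.55 [0.52233981 0.02550998 0.0848732 ] [0.16799292 0.14664425 6.47658646] [-0.04811099  0.11981025  0.04023655] 0.03399365566961562
```

View pics/d3.png

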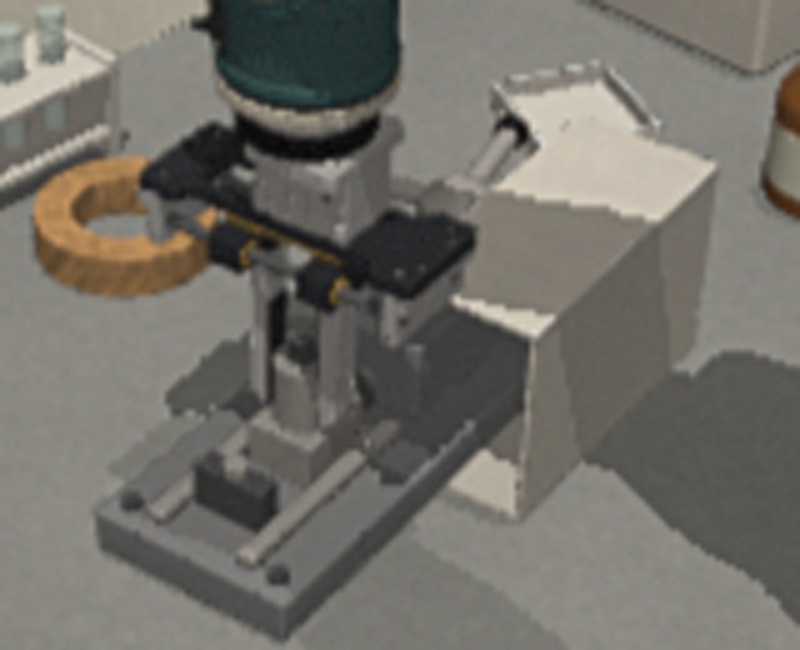

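```bash
python3 - <<'E'
from h import *
R=down(np.radians(9.6)); p=[.5223,.0255]
robot.gripper_to(0.06)
robot.move_linear([*p,.21],velocity=.2)
robot.move_ptp([.558,-.19,.27],R); robot.pause(.3)
robot.gripper_to(0.0)
s=robot.get_state();print(s['time'],s['ee_pos'],s['force'],s['opening'])
i,R,t=inf('wrist'); np.savez('w3.npz',rvec=i['rvec'],tvec=i['tvec']); print(-R.T@t)
f=robot.grab_frame('wrist'); cv2.imwrite('pics/w3.png',f[:,:,::-1])
crop(f,220,10,200,150,4,'pics/w3a.png')
crop(f,220,130,200,150,4,'pics/w3b.png')
E
```

```text
13.1833 [ 0.55798998 -0.19001984  0.26999856] [-1.58548279  0.80649512 -0.34496795] 0.00045280366381689695
[ 0.54591821 -0.12148978  0.42991977]
```

View pics/w3.png

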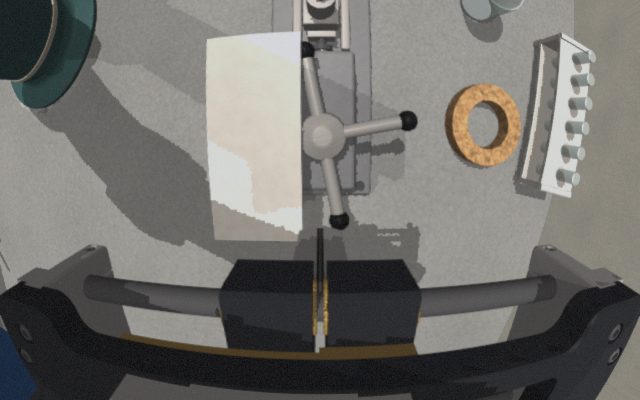

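View pics/w3a.png

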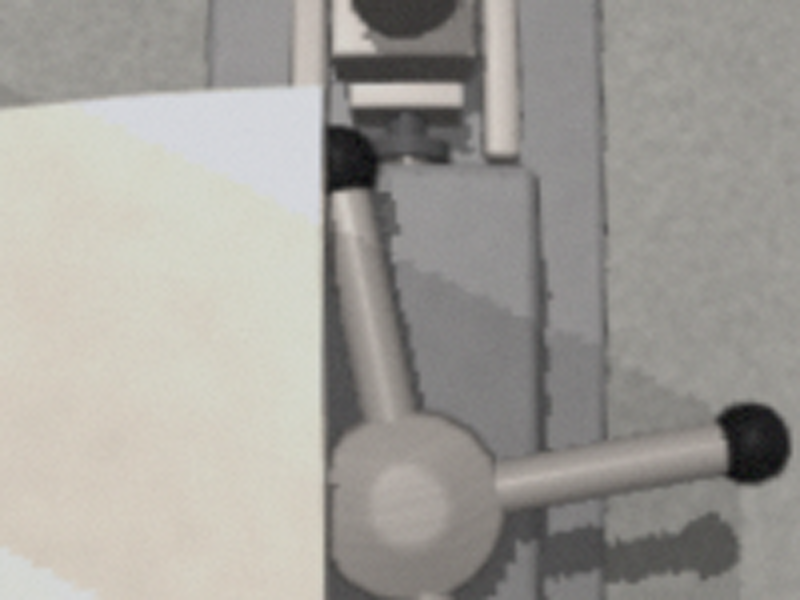

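View pics/w3b.png

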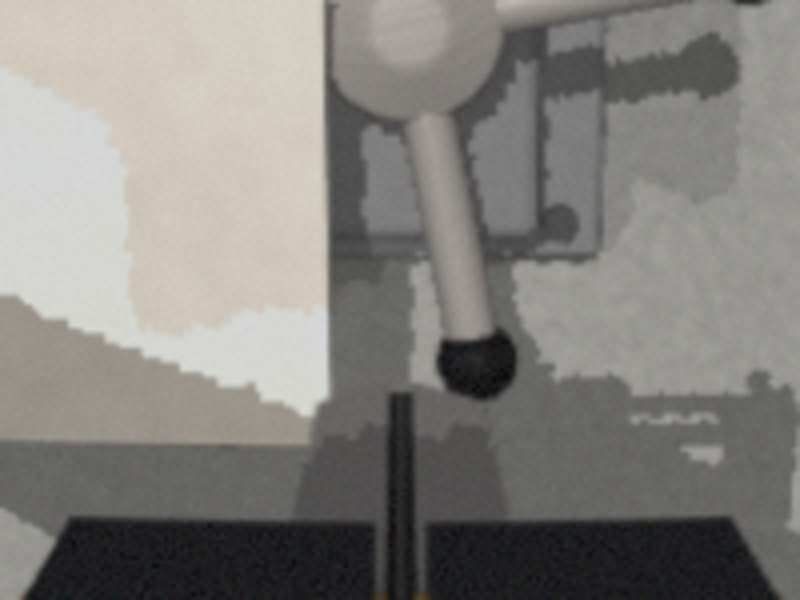

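```bash
python3 - <<'E'
from h import *
z=np.load('w3.npz'); w=(W0[0],cv2.Rodrigues(z['rvec'])[0],z['tvec'])
qa=lambda c,z:onz('wrist',cpx(c,220,10,4),z,w)
qb=lambda c,z:onz('wrist',cpx(c,220,130,4),z,w)
B=qa((752,443),.115);A=qa((346,158),.115);C=qb((478,362),.115);H=qa((408,506),.129);H2=qa((417,505),.129)
print('A',A,'B',B,'C',C,'A-Cmid',(A+C)/2,np.linalg.norm(A-C),'hub',H,H2)
print('hood edge',qa((325,300),.134),qb((328,380),.134), qa((322,86),.134))
for n,p,o in (('B',B,0),('A',A,90),('C',C,-90)):
    for h in ((A+C)/2,H): d=p-h; print(n,np.degrees(np.arctan2(d[1],d[0]))-9.6-o,np.linalg.norm(d[:2]))
x=np.array([np.cos(np.radians(9.6)),np.sin(np.radians(9.6))]);print('proj x',[v[:2]@x for v in (A,C,H,(A+C)/2)])
# die
print('nose',qa((352,85),.058),qa((462,85),.058),'foot corners top -y', qa((335,55),.06),qa((474,55),.06))
E
```

```text
A [ 0.51900967 -0.04460505  0.115     ] B [ 0.63403322 -0.09815276  0.115     ] C [ 0.58272357 -0.21506791  0.115     ] A-Cmid [ 0.55086662 -0.12983648  0.115     ] 0.18198089823546174 hub [ 0.54931381 -0.13054959  0.129     ] [ 0.55141361 -0.12994484  0.129     ]
hood edge [ 0.52168589 -0.08476928  0.134     ] [ 0.54418169 -0.22037587  0.134     ] [ 0.51177194 -0.03173573  0.134     ]
B 11.255185973604844 0.08899742923590563
B 11.32692561707004 0.0907024471640051
A 10.894232987289826 0.09099044911773084
A 9.82270574380233 0.09113069165752187
C 10.894232987289882 0.0909904491177309
C 11.968691278695474 0.0908821224555045
proj x [np.float64(0.5043027490835662), np.float64(0.5386965209500468), np.float64(0.5198496444492772), np.float64(0.5214996350168065)]
nose [ 0.51185668 -0.00702898  0.058     ] [ 0.54435086 -0.00146552  0.058     ] foot corners top -y [0.50529537 0.00140203 0.06      ] [0.54629562 0.0083922  0.06      ]
```

```bash
cat >> h.py <<'E'
S=np.array([.5500,-.1300]); ZP=.118; D=10.
def pose(th,extra=0.,z=ZP):
    "th: world spoke angle deg; extra: mm clearance behind the spoke"
    a=np.radians(th); r=np.array([np.cos(a),np.sin(a)]); t=np.array([-np.sin(a),np.cos(a)])
    p=S+.059*r+(.01705+extra)*t
    return [p[0],p[1],z],down(np.radians(th-D))
def tq(th,bias):
    "tangential force at 70 mm (N), force vector less bias"
    f=robot.get_state()['force']-bias; a=np.radians(th)
    c=.07*np.array([np.cos(a),np.sin(a)])+.007*np.array([-np.sin(a),np.cos(a)])
    return (c[0]*f[1]-c[1]*f[0])/.07, f
E
python3 - <<'E'
from h import *
for th,e in((21,.012),(21,0),(-20,0),(-65,0)):
    p,R=pose(th,e); print(robot.ik(p,R).round(2))
p,R=pose(20.7,.014,.2); robot.move_ptp(p,R); robot.pause(.3)
b=np.mean([ (robot.pause(.05),robot.get_state()['force'])[1] for _ in range(4)],0); print('bias',b)
p,R=pose(20.7,.014); print(robot.move_linear(p,velocity=.1,threshold=8))
p,R=pose(20.7-4,0); hit=robot.move_linear(p,velocity=.015,threshold=3,frame=R)
s=robot.get_state(); print(hit,s['time'],s['ee_pos'],tq(20.7,b)); np.save('bias.npy',b)
f=robot.grab_frame('side'); crop(f,260,100,200,150,4,'pics/d4.png')
E
```

```text
[ 0.09  0.49  0.    1.77 -0.    0.88  0.28]
[ 0.1   0.5   0.    1.75 -0.    0.89  0.3 ]
[ 0.08  0.53  0.12  1.7  -0.08  0.91 -0.3 ]
[ 0.03  0.53  0.28  1.73 -0.18  0.9  -0.92]
bias [ 0.24854985 -0.23404525  0.1439145 ]
False
True 16.175 [ 0.59961713 -0.09252698  0.11761567] (np.float64(1.391236598433188), array([-0.69949041,  1.19826137,  1.23255582]))
```

View pics/d4.png

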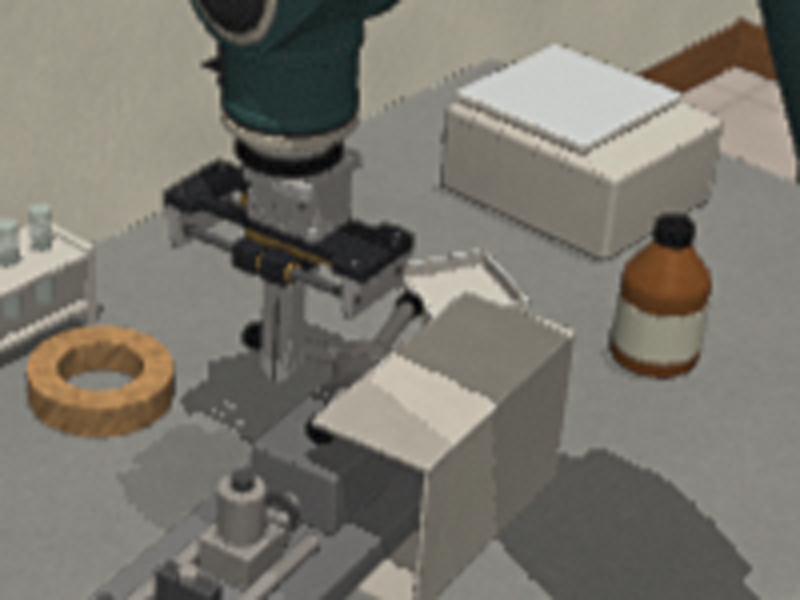

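```bash
python3 - <<'E'
from h import *
b=np.load('bias.npy'); th=20.7
while th>-65:
    th=max(th-8.57,-65.1); p,R=pose(th); hit=robot.move_linear(p,velocity=.04,frame=R,threshold=11)
    s=robot.get_state(); q,f=tq(th,b); print(round(th,1),hit,round(s['time'],2),q.round(2),f.round(1),(np.array(p)-s['ee_pos']).round(4))
    if hit: break
robot.pause(.3); print(tq(th,b)[0])
E
```

```text
12.1 False 16.62 3.15 [ 0.5  3.5 -2.1] [ 0.0001 -0.0004  0.0003]
3.6 False 17.0 3.32 [ 1.1  3.5 -2.6] [-0.     -0.0003  0.0002]
-5.0 False 17.38 2.53 [ 2.1  2.5 -1.4] [-0.0001 -0.0001  0.    ]
-13.6 False 17.77 2.68 [ 2.7  2.3 -1.5] [-0.0001  0.     -0.0001]
-22.2 False 18.15 3.07 [ 2.1  2.6 -1.4] [-0.0002  0.0001 -0.0001]
-30.7 False 18.53 2.83 [ 2.4  2.  -1.9] [-0.0002  0.0002 -0.0002]
-39.3 False 18.92 2.47 [ 3.1  0.9 -0.8] [-0.0001  0.0003 -0.0002]
-47.9 False 19.3 3.32 [ 3.9  0.9 -0.6] [-0.0001  0.0002 -0.0002]
-56.4 False 19.68 2.29 [ 2.8  0.2 -0.4] [-0.      0.0003 -0.0001]
-65.0 False 20.07 2.16 [ 2.6 -0.2 -1.3] [ 0.      0.0003 -0.0001]
2.537503244444957
```

```bash
python3 - <<'E'
from h import *
p,R=pose(-65.1,.008); robot.move_linear(p,velocity=.06)
p,R=pose(-65.1,.008,.17); robot.move_linear(p,velocity=.15)
p,R=pose(25,.014,.17); robot.move_ptp(p,R); robot.pause(.25)
f=robot.grab_frame('side'); crop(f,260,100,200,150,4,'pics/d5.png')
b=np.mean([ (robot.pause(.05),robot.get_state()['force'])[1] for _ in range(4)],0); print('bias',b); np.save('bias.npy',b)
p,R=pose(25,.014); print(robot.move_linear(p,velocity=.1,threshold=8))
p,R=pose(25-5,0); hit=robot.move_linear(p,velocity=.015,threshold=2.5,frame=R)
s=robot.get_state(); d=s['ee_pos'][:2]-S; a=np.radians(25); print(hit,s['time'],'t',-np.sin(a)*d[0]+np.cos(a)*d[1],tq(25,b))
E
```

```text
bias [-0.11492268 -0.24029976  0.14657953]
False
True 24.4417 t 0.01645142330559496 (np.float64(1.6390771855066435), array([-0.38185631,  1.67015398,  0.44153712]))
```

View pics/d5.png

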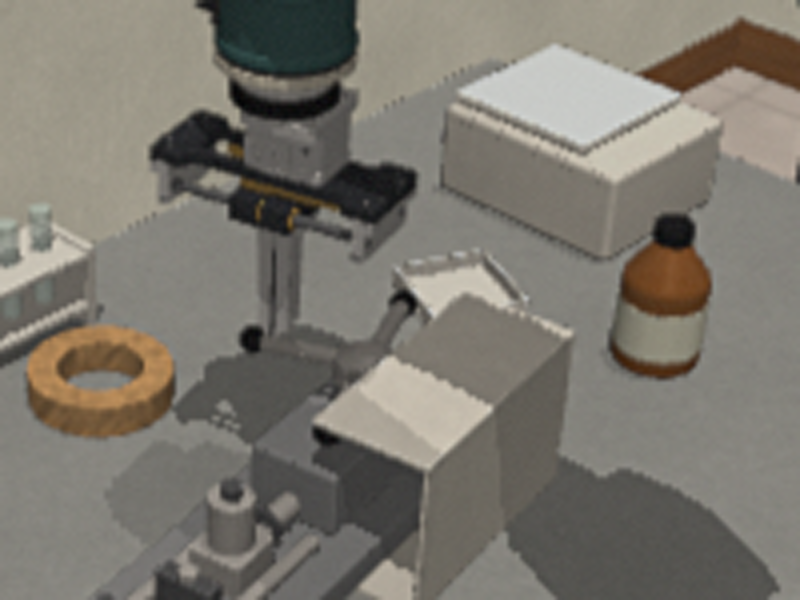

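```bash
python3 - <<'E'
from h import *
b=np.load('bias.npy'); th=24.5
while th>-38:
    th-= 7.5 if th>-18 else 3; p,R=pose(th); hit=robot.move_linear(p,velocity=.04 if th>-19 else .02,frame=R,threshold=9)
    s=robot.get_state(); q,f=tq(th,b); print(round(th,1),hit,round(s['time'],2),q.round(2),f.round(1))
    if hit or q>5.5: break
robot.pause(.3); print(tq(th,b)[0])
E
```

```text
17.0 False 24.79 3.34 [-1.   3.2 -0.8]
9.5 False 25.14 3.12 [ 0.2  3.3 -1.9]
2.0 False 25.49 3.96 [ 1.5  4.2 -2.1]
-5.5 False 25.84 2.75 [ 3.2  2.7 -2.8]
-13.0 False 26.19 3.5 [ 3.   3.1 -1.3]
-20.5 False 26.74 5.84 [ 5.3  4.6 -3.8]
5.185799241650706
```

```bash
python3 - <<'E'
from h import *
b=np.load('bias.npy'); th=-20.5
while th>-60:
    th-= 3; p,R=pose(th); hit=robot.move_linear(p,velocity=.02,frame=R,threshold=9)
    s=robot.get_state(); q,f=tq(th,b); print(round(th,1),hit,round(s['time'],2),q.round(2),f.round(1))
    if hit or q>7.2: break
robot.pause(.3); print(tq(th,b)[0])
f=robot.grab_frame('side'); crop(f,260,150,160,130,5,'pics/d6.png')
f=robot.grab_frame('scene'); crop(f,240,140,160,120,5,'pics/s6.png')
E
```

```text
-23.5 False 27.35 6.57 [ 5.1  5.2 -2.1]
-26.5 False 27.66 5.55 [ 5.   4.  -4.5]
-29.5 False 27.97 6.29 [ 5.9  4.2 -3.1]
-32.5 False 28.27 5.37 [ 6.6  2.7 -4.5]
-35.5 False 28.58 5.68 [ 6.5  2.8 -3. ]
-38.5 False 28.89 5.23 [ 6.1  2.3 -3.6]
-41.5 False 29.2 5.41 [ 5.6  2.6 -3. ]
-44.5 False 29.51 5.75 [ 6.2  2.4 -3.2]
-47.5 False 29.82 5.57 [ 6.5  1.7 -3.4]
-50.5 False 30.12 5.62 [ 6.2  1.7 -2.1]
-53.5 False 30.43 6.12 [ 6.9  1.4 -4.2]
-56.5 False 30.74 7.85 [ 8.6  1.8 -4.9]
7.13276513796424
```

View pics/d6.png

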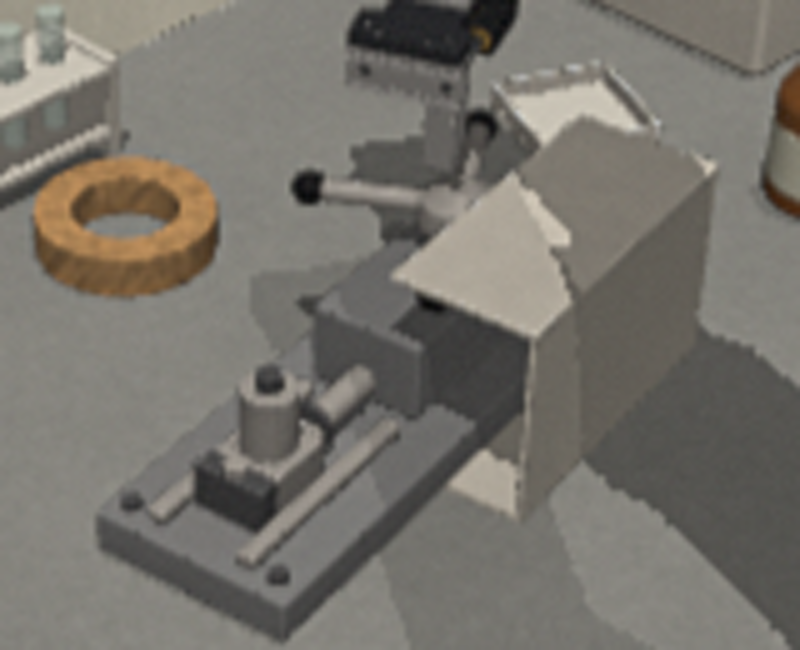

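```bash
python3 - <<'E'
from h import *
b=np.load('bias.npy'); th=-56.5
while th>-66:
    th-= 2; p,R=pose(th); hit=robot.move_linear(p,velocity=.015,frame=R,threshold=8)
    s=robot.get_state(); q,f=tq(th,b); robot.pause(.3); q2=tq(th,b)[0]; print(round(th,1),hit,round(s['time'],2),q.round(2),q2.round(2),f.round(1),(np.array(p)-s['ee_pos'])[:2].round(4))
    if hit or q2>8.3: break
E
```

```text
-58.5 False 31.43 8.46 8.67 [ 9.4  1.5 -5.6] [-0.0011  0.    ]
```

```bash
python3 - <<'E'
from h import *
b=np.load('bias.npy'); th=-58.5
while th>-66:
    th-= 1.5; p,R=pose(th); hit=robot.move_linear(p,velocity=.015,frame=R,threshold=6)
    s=robot.get_state(); q,f=tq(th,b); robot.pause(.3); q2=tq(th,b)[0]; print(round(th,1),hit,round(s['time'],2),q.round(2),q2.round(2),f.round(1),(np.array(p)-s['ee_pos'])[:2].round(4))
    if hit or q2>9.0 or q>11: break
E
```

```text
-60.0 False 31.99 10.11 10.57 [10.7  2.3 -6.4] [-0.0012 -0.    ]
```

```bash
python3 - <<'E'
from h import *
b=np.load('bias.npy')
for k in range(4):
    robot.pause(.25); s=robot.get_state(); print(tq(-60,b)[0].round(2),s['force'].round(2),s['ee_pos'].round(5),s['moment'].round(2))
E
```

```text
10.3 [10.56  2.47 -6.09] [ 0.59548 -0.17252  0.11836] [ 0.61 -2.48  0.18]
9.71 [10.66  1.34 -6.45] [ 0.59551 -0.1725   0.11839] [ 0.6  -2.43  0.14]
9.61 [10.27  1.69 -5.07] [ 0.5955  -0.17249  0.11838] [ 0.57 -2.48  0.1 ]
10.37 [11.31  1.54 -5.91] [ 0.5955  -0.17252  0.11837] [ 0.52 -2.42  0.09]
```

```bash
python3 - <<'E'
from h import *
b=np.load('bias.npy'); th=-62; p,R=pose(th); hit=robot.move_linear(p,velocity=.012,frame=R,threshold=5)
s=robot.get_state(); print(hit,s['time'],tq(th,b)[0])
for k in range(4):
    robot.pause(.2); s=robot.get_state(); print(tq(th,b)[0].round(2),s['ee_pos'].round(5))
E
```

```text
False 33.6167 10.15433285936951
10.99 [ 0.59414 -0.17402  0.1184 ]
10.49 [ 0.59412 -0.174    0.11839]
11.16 [ 0.59412 -0.174    0.11838]
12.07 [ 0.59411 -0.17401  0.11841]
```

```bash
python3 - <<'E'
from h import *
p,R=pose(-62,.010); robot.move_linear(p,velocity=.05)
robot.move_linear([p[0],p[1],.18],velocity=.15)
p2=[.57,-.23,.27]; robot.move_ptp(p2,down(np.radians(9.6))); robot.pause(.3)
s=robot.get_state(); print(s['time'],s['force'])
i,R,t=inf('wrist'); np.savez('w7.npz',rvec=i['rvec'],tvec=i['tvec'])
f=robot.grab_frame('wrist'); cv2.imwrite('pics/w7.png',f[:,:,::-1])
crop(f,220,0,200,150,4,'pics/w7c.png')
f=robot.grab_frame('side'); cv2.imwrite('pics/d7f.png',f[:,:,::-1]); crop(f,260,150,160,130,5,'pics/d7.png')
f=robot.grab_frame('scene'); crop(f,180,140,160*2,120*2,2,'pics/s7.png')
E
```

```text
36.95 [-0.55094258  0.59246226  0.05605399]
```

View pics/w7.png

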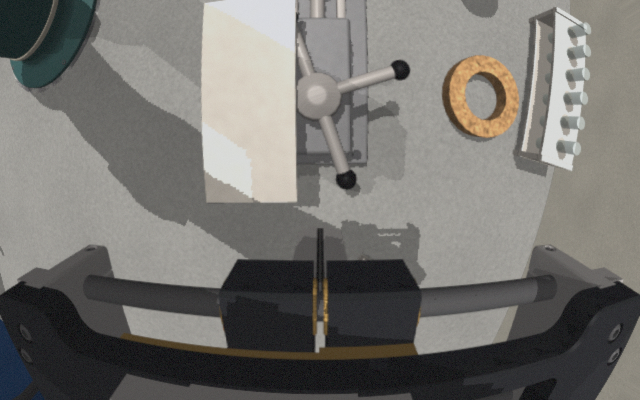

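View pics/d7.png

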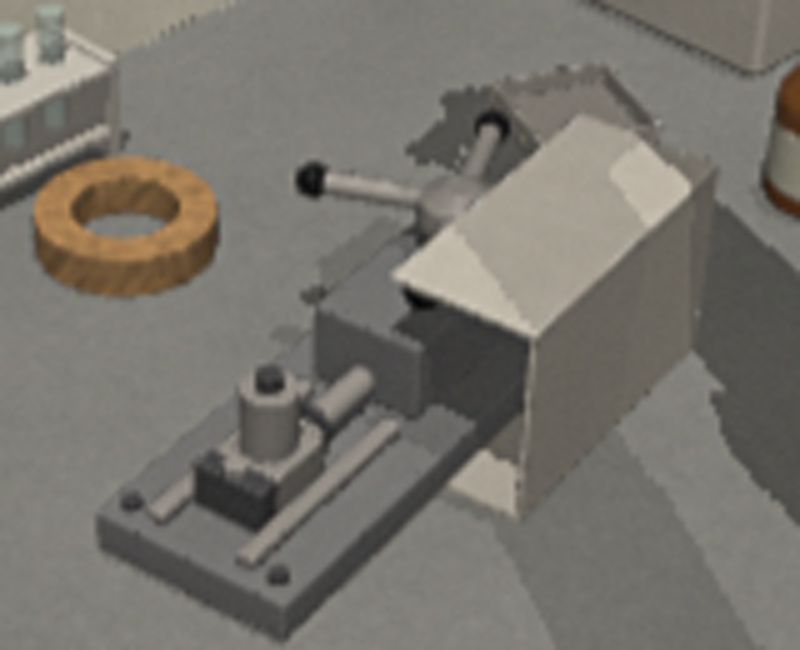

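View pics/d7f.png

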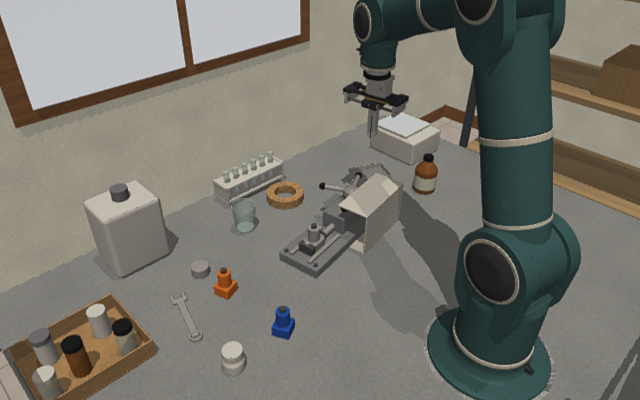

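```bash
python3 - <<'E'
from h import *
z=np.load('w7.npz'); w=(W0[0],cv2.Rodrigues(z['rvec'])[0],z['tvec'])
for p in ((401,70),(346.5,179.5)):
    d=onz('wrist',p,.115,w)[:2]-S; print(np.degrees(np.arctan2(d[1],d[0])),np.linalg.norm(d))
E
```

```text
28.146933890215482 0.09070551948902172
-61.157148540290486 0.09180288347628757
```

```bash
python3 - <<'E'
from h import *
robot.sign_off(); print(robot.get_state()['time'])
E
```

```text
the job is handed in; nothing more can be done
the job is handed in; nothing more can be done
```

The steel die is standing foot down in the trough, clamped against the back stop. I handed the job in at about 37 s, with the arm clear of everything.

- **Placing:** I chose the grey steel die, not the blue or orange ones, and gripped it by the barrel. The foot touched the floor at the expected height (TCP 0.0849 m), between the walls, and I let go of it there.
- **Turning:** I pushed two spokes in turn clockwise round the open half, about 170° (3.0 rad) in total. Stopped readings at slow speed were 5–6 N running free. They began to rise near 2.8 rad and reached 10.5–12 N at 70 mm radius when I stopped.
- **Last checks:** The side picture shows the die upright, with the nose on one side and the back stop on the other. The bystanders visible in it look unmoved. The handle stayed where I left it, with the spoke measured at -61° to -62° after release.
- **What disagreed:**
  - The final stopped reading is a little above the 8–10 N given for clamped right. I made one extra 2° step because the turn past first contact suggested only about 17–23 N of push.
  - After that step I estimate 22–24 N left on the die, which is over 15 N and well under the crushing load. That is worked out from handle force and angle, not measured at the die.
  - Some readings after the faster moves, 2–4 N, were below the stated 4–6 N for running free.

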